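Weigh the fruit dish and hold it end-on over its fridge-shelf bay

ROBOT

A 6-joint arm with a two-finger parallel gripper is mounted at the origin on the work surface. World frame = base frame: x ahead of the robot, y to its left, z up, the work surface at z = 0. Lengths are in m, angles in rad, forces in N, time in s.
With the tool pointing down it reaches from about 0.3 to 0.775 m from the base axis. Payload 14.6 kg.
Tool frame: the origin (TCP) lies on the mounting face of the last link; the fingertips stand 199 mm ahead of it and the grasp point (between the pads) lies 180 mm ahead of it; z points along the fingers, y is the line along which they close (so a half turn about z gives the same grasp; the last joint's range is limited). The gripper opens to 94 mm and grips with 3 to 60 N. Pads are 16 mm wide; open, the fingers measure 119 mm over their backs; the gripper's body (75 mm by 177 mm) begins 78 mm behind the grasp point.
Start: joints at [-1.26, 0.3, 1.521, -0, 1.321, -0.067], TCP at [0.203, -0.511, 0.405] pointing down, gripper open.
Joint ranges: [-3.03, 3.03], [-0.79, 2.21], [0.23, 2.52], [-1.04, 4.18], [0, 3.07], [-2.55, 2.55]. Speed limits (rad/s): [2.22, 2.22, 2.57, 3.14, 3.14, 3.14].

INTERFACE

Orientations are given as [roll, pitch, yaw] about the fixed x, y, z axes, in that order (R = Rz(yaw) Ry(pitch) Rx(roll)).
In Python, from station import telemetry, cams, workorder, finder gives the robot as it stands.
- The arm moves only by the tool jog_arm, never from a script. Its argument "rows" is a list of rows, each an object with "gripper": the finger opening in m, from 0 to 0.094; "slide": the shift along the tool's x, y, z in m, a list of three; "spin": the turn about the tool's z in rad. In form: [{"gripper": gripper, "slide": [tx, ty, tz], "spin": spin}, ...]. A call has 1 to 8 rows; each row is the pose to reach, as a shift and turn from the pose commanded when the call began, along the tool's axes at that moment; what a row does not reach only later rows make up. A row lasts 1/10 s, in which the tool goes at most 50 mm and 8.59 degrees, less where a joint would pass 70% of its speed; a pose out of reach is approached as far as the arm can. A call with a gripper value outside its range is refused whole. The fingers move at their own pace and stop on an object; "squeeze" is the grip in N (left out, the last holds). Time passes only in rows, so rows that repeat a pose let the fingers close. It gives the time, the measured TCP pose, the force, the opening and the grip force at its end, in the units of the state.
- telemetry.get_obs(): the state, without advancing time (a new reading comes with each control period).
- cams.camera(name): name is "side" or "top"; returns (picture, depth): 480x640x3 uint8, red, green, blue; 480x640 float32, m along the optical axis (not along the pixel's ray), 0 where there is no reading.
- cams.camera_info(name): a dict with "camera_matrix" (3x3 intrinsics, pixels), "R" (3x3) and "t" (3): a world point X has camera coordinates R X + t. Camera axes: x right, y down, z forward; pixel columns grow to the right and rows downward; lengths in m; the calibration is good to about 2 mm. A picture is of the moment at which its call begins. camera_info takes no time and is no camera call.
- workorder.hand_in(): hands the job in; it is judged then, once.
Trained networks look in the newest picture that a camera, given by its name, has taken for a name from the list of things; names that differ only in an ending like _2 or _b are one class to them, and where a whole thing is asked for, a point or a joint stands for the part that bears it (a point fixed in the world has none). Each returns a list of dicts, best first, with "confidence" (0 to 1); they miss things now and then, are a little off and sometimes report something else, mostly with a low value. They report only what shows in the picture. A call takes as long as a camera call.
- finder.find_in(target, camera): "point" ([x, y, z] in m, in world coordinates, good to about 4 mm: the middle of the surface that is visible of it).
- finder.masks_of(target, camera): "region" (480x640 bool, what is visible of it).
The state is a dict: "time_s": time; "qpos": joint angles; "joint_vel": joint speeds; "tau": joint torques, N m; "ee_pos": TCP position; "eef_rot": TCP orientation; "force": force on the tool from outside, world axes, zero at the start; "moment": the same for the moment, N m; "grip_width": finger opening in m; "grip_force": force on a finger pad.
Only numpy, scipy, OpenCV 4.12 (cv2) and the standard library are available. Lean on these libraries where they do the work, as an engineer would, in place of code of your own. Each camera call takes 0.05 s, during which the arm holds its last target. There are 200 camera calls.

TASK

Push the spring paddle on the front of the kitchen scale right down to its stop so the scale keeps the reading, then pick the fruit dish with the arched handle up off the scale. Turn the dish a quarter turn and bring it over the empty bay of the glass fridge shelf, its handle running front to back along the bay, keeping it level with the loose plum in the middle the whole time. Finish while still holding it there, still and level, about a hand's breadth (8 cm) above the glass, so I can wipe underneath; do not put it down, and leave the other containers and kitchen things where they are.

Things in the scene. Friction and masses are not known exactly. Their poses are not given: they have to be found in the camera images.
- scale: white kitchen scale, 180 (x) x 200 (y) x 46 mm high, fixed to the counter, with a flat steel pan 170 x 190 mm on top. Origin: centre of its underside, on the counter; z up; its front, with the paddle, faces its own -x (roughly towards the robot). It may stand on the robot's left or right
- paddle_press (a point): point to press on the upper face of the steel spring paddle on the scale's front, 39 mm above the counter at rest (moves with the paddle). Paddle plate 70 mm wide (scale y), 6 mm thick, reaching 2 to 68 mm out (scale -x) from its hinge; the point is 52 mm out, on the middle line. The hinge lies along the scale's y, 94 mm in front of the scale's centre, 36 mm above the counter
- paddle (a joint): angle of the paddle (rad): 0 at rest (level), grows as its outer end goes down, 0.30 at its stop, where the press point is about 15 mm lower (24 mm above the counter). Spring: at the press point about 3 N starts it and about 8 N holds it at the stop; springs back when let go
- dish: loose round white fruit dish, 0.26 kg, 158 mm across, rim 43 mm high, a wooden bar handle over it on two uprights. Origin: centre of its 90 mm foot's underside, z up, x along the bar (same both ways). Starts on the scale pan, bar about along the scale's y. Floor a shallow 10 degree cone out to 45 mm radius, then a 38 degree rim: the plum rolls off if tilted over 8 degrees or jerked
- handle (a point): middle of the wooden handle bar, 128 mm above the dish's underside. The bar is 184 mm long (dish x), 14 mm thick (dish y, the grasp width), 18 mm high; pinch it from above at its middle, where the load hangs straight below. Free space of 65 mm between the bar and the plum
- dish_well (a point): centre of the dish floor, where the plum rests, 12 mm above the dish's underside
- plum_center (a point): centre of a dark ripe plum, a loose ball of 40 mm diameter, about 45 g, resting in the middle of the dish; it rolls freely
- shelf: clear glass fridge shelf with white plastic edges, on low side rails, fixed to the counter: 300 (x) x 344 (y) mm, glass top 45 mm above the counter. Origin: on the counter under its centre; z up; its x axis runs from its front edge (-x, roughly towards the robot) to its back. It may stand on the robot's left or right, on the other side from the scale
- bay (a point): (axes as the shelf's) centre of the empty bay of the shelf, on the top face of the glass (45 mm above the counter), between the two containers; the bay is about 155 mm wide (shelf y) between two thin white ribs and runs the full depth of the shelf along the shelf's x
- veg_box: glass food box with a blue lid, 120 x 75 x 60 mm high, on the shelf at one side of the bay; origin at the centre of its underside. Leave alone
- yogurt_tub: white round tub, 74 mm across, 70 mm high, on the shelf at the other side of the bay; origin at the centre of its underside. Leave alone
- jam_jar: small jar with a brass lid, 52 mm across, 80 mm high, standing on the counter between scale and shelf; origin at the centre of its underside. Leave alone
- clip_jar: glass clip-top jar, 72 mm across, about 100 mm high, on the counter behind the scale; origin at the centre of its underside. Leave alone
- round_lid: flat blue round jar lid, 70 mm across, 14 mm high, on the counter between scale and shelf; origin at the centre of its underside. Leave alone
- spoon: steel spoon, 170 mm long, lying on the counter beyond the jam jar. Leave alone

How it is judged:
On the way, in this order (a step that is already met when the one before it is completed fails the run):
1. the scale's paddle is pushed down to its stop, with the dish still on the scale (value of joint paddle above 0.25 rad and z of dish_well in the frame of scale below 0.075 m), for 0.2 s.
2. the dish is held in the fingers, lifted clear of the scale, with the plum in its middle (contact force between the fingers and dish above 1 N and z of dish in the frame of scale above 0.09 m and contact force between dish and scale below 0.1 N and horizontal distance between plum_center and dish_well below 0.02 m), for 0.2 s.
At the end, for the whole second after the job is handed in: Dish still gripped, at rest, underside 35-150 mm above the glass, touching neither shelf nor containers; centre within 30 mm of the bay centre, handle within 0.17 rad of the bay's front-to-back line (either way round), level within 0.1 rad, plum within 18 mm of the middle (contact force between the fingers and dish above 1 N and horizontal distance between dish and bay below 0.03 m and z of dish in the frame of bay between 0.035 and 0.15 m and contact force between dish and shelf below 0.1 N and contact force between dish and veg_box below 0.1 N and contact force between dish and yogurt_tub below 0.1 N and angle between the x axis of dish and the x axis of shelf, either way round below 0.17 rad and angle between dish's own z axis and vertical below 0.1 rad and horizontal distance between plum_center and dish_well below 0.018 m and z of plum_center in the frame of dish below 0.045 m and linear speed of dish below 0.02 m/s); the arm keeps its last pose, push and grip.
It fails at once if the plum rolls more than 30 mm from the middle of the dish (horizontal distance between plum_center and dish_well above 0.03 m).
It fails at once if the dish is tipped more than 0.2 rad from level (angle between dish's own z axis and vertical above 0.2 rad).
It fails at once if one of the other things (glass box, tub, jam jar, clip-top jar, round lid, spoon) is moved more than 30 mm (distance of any of veg_box, yogurt_tub, jam_jar, clip_jar, round_lid, spoon from where it was at the start of the episode above 0.03 m).
It also fails if it takes over 72 s, if anything falls off the work surface, if the arm or the gripper's body presses on something with over 40 N, if the wrist force passes 120 N, or if a joint passes its speed limit or range.

## Working session

There is one attempt and no reset: what is moved stays moved. The work goes in short steps, Python scripts to look and compute and a tool call to move; the robot and the scene stay as the last step left them, time stands still between calls to the robot, and variables do not carry over. Pictures are saved under pics/ and viewed, at most 10 in all, crops included, and the job is handed in when it is done.

Besides the shell and the picture viewer there is one more tool, called after "Request:" as name(argument=value, ...), one argument or row to a line, values as JSON. jog_arm: Moves the arm, as the interface text tells. Its arguments: {"type":"object","properties":{"rows":{"type":"array","items":{"type":"object","properties":{"gripper":{"type":"number"},"slide":{"type":"array","items":{"type":"number"}},"spin":{"type":"number"}}}},"squeeze":{"type":"number"}},"required":["rows"]}

```bash
ls; mkdir -p pics; python3 - <<'E'
from station import telemetry, cams, finder
import cv2,numpy as np
o=telemetry.get_obs();print({k:np.round(v,3) for k,v in o.items()})
for c in("top","side"):
    im,d=cams.camera(c);cv2.imwrite(f"pics/{c}0.png",im[...,::-1]);np.save(f"{c}_d.npy",d)
    i=cams.camera_info(c);print(c,np.round(i["R"],3).tolist(),np.round(i["t"],3))
    for t in("scale","paddle_press","dish","handle","plum_center","shelf","veg_box","yogurt_tub","jam_jar","clip_jar","round_lid"):
        print(t,[(np.round(r["point"],3).tolist(),round(r["confidence"],2)) for r in finder.find_in(t,c)[:2]])
E
```

```text
pics
{'time_s': np.float64(0.0), 'qpos': array([-1.26 ,  0.3  ,  1.522, -0.   ,  1.321, -0.067]), 'joint_vel': array([-0.001,  0.   , -0.   ,  0.   ,  0.002, -0.002]), 'tau': array([ 2.0000e-03, -5.3180e+01, -3.5274e+01,  7.1000e-02,  2.4000e-02,
       -0.0000e+00]), 'ee_pos': array([ 0.203, -0.511,  0.404]), 'eef_rot': array([-3.14 , -0.   ,  0.378]), 'force': array([-0.388, -0.12 ,  0.152]), 'moment': array([-0.003, -0.037,  0.005]), 'grip_force': np.float64(0.0), 'grip_width': np.float64(0.094)}
top [[0.02, -1.0, 0.009], [-0.99, -0.021, -0.138], [0.139, -0.006, -0.99]] [-0.01   0.594  1.352]
scale [([0.473, -0.269, 0.046], 0.58)]
paddle_press [([0.415, -0.309, 0.039], 0.56)]
dish [([0.536, -0.304, 0.082], 0.77)]
handle [([0.539, -0.306, 0.081], 0.93)]
plum_center [([0.53, -0.298, 0.09], 0.69), ([0.413, -0.313, 0.032], 0.41)]
shelf []
veg_box [([0.541, 0.414, 0.106], 0.84)]
yogurt_tub [([0.536, 0.182, 0.113], 0.66)]
jam_jar []
clip_jar [([0.678, -0.314, 0.094], 0.81)]
round_lid [([0.437, -0.005, 0.015], 0.96)]
side [[0.854, -0.521, 0.011], [-0.399, -0.668, -0.628], [0.334, 0.532, -0.778]] [-0.491  0.319  1.473]
scale [([0.468, -0.336, 0.049], 0.89)]
paddle_press [([0.417, -0.314, 0.038], 0.66)]
dish [([0.541, -0.298, 0.085], 0.6)]
handle [([0.539, -0.298, 0.086], 0.93)]
plum_center [([0.538, -0.305, 0.093], 0.55)]
shelf [([0.564, 0.265, 0.045], 0.61), ([0.569, -0.02, 0.06], 0.23)]
veg_box [([0.537, 0.395, 0.103], 0.57)]
yogurt_tub [([0.527, 0.163, 0.112], 0.58)]
jam_jar [([0.571, -0.022, 0.064], 0.66), ([0.542, -0.298, 0.087], 0.5)]
clip_jar [([0.669, -0.335, 0.095], 0.73), ([0.542, -0.298, 0.086], 0.33)]
round_lid [([0.431, -0.008, 0.017], 0.84)]
```

View pics/top0.png

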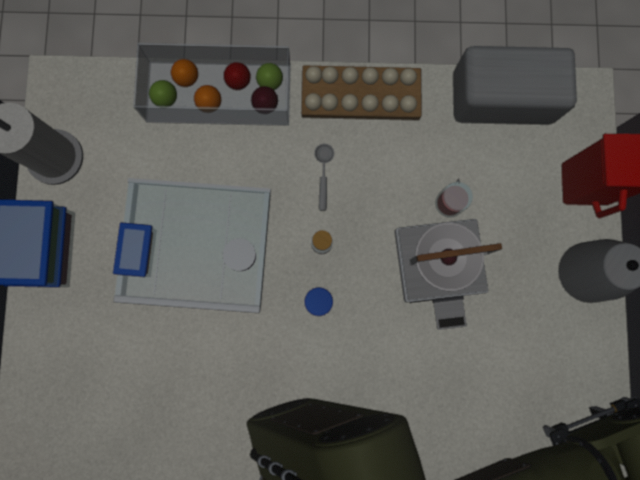

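View pics/side0.png

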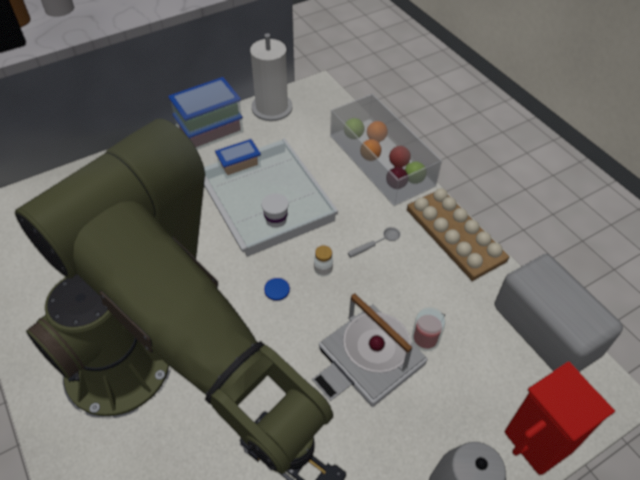

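The top view shows the scale pan around (442,260), the paddle at (450,313), the bar from (413,262) to (502,247) and the shelf at (115–270, 183–311). The jam jar is at (322,242) and the lid at (319,301). In the side view the bar is clear and the plum is in the middle at (377,343).

```bash
cat > h.py <<'E'
from station import telemetry, cams, finder
import numpy as np,cv2
def cloud(c,d):
    i=cams.camera_info(c);K=np.array(i["camera_matrix"]);v,u=np.mgrid[:480,:640]
    p=np.stack([(u-K[0,2])/K[0,0]*d,(v-K[1,2])/K[1,1]*d,d],-1)
    P=(p-np.array(i["t"]))@np.array(i["R"]);P[d<=0]=np.nan;return P
def rect(xy):
    (c,s,a)=cv2.minAreaRect(xy.astype(np.float32));return np.round(c,4),np.round(s,4),round(a,2)
def box(P,x0,x1,y0,y1,z0,z1):
    P=P.reshape(-1,3);return P[(P[:,0]>x0)&(P[:,0]<x1)&(P[:,1]>y0)&(P[:,1]<y1)&(P[:,2]>z0)&(P[:,2]<z1)]
E
python3 - <<'E'
from h import *
for c in("top","side"):
    P=cloud(c,np.load(f"{c}_d.npy"))
    b=box(P,.4,.66,-.45,-.15,.16,.22); b2=b[b[:,2]>np.median(b[:,2])-.012];print(c,"bar",len(b),len(b2),rect(b2[:,:2]),np.percentile(b2[:,2],[5,50,95]),np.median(b2,0))
    s=box(P,.44,.64,-.45,-.15,.04,.06);print("pan",len(s),rect(s[:,:2]),np.median(s[:,2]))
    s=box(P,.36,.445,-.38,-.25,.025,.05);print("paddle",len(s),rect(s[:,:2]),np.median(s,0))
    s=box(P,.3,.75,.08,.5,.03,.06);print("shelf",len(s),rect(s[:,:2]),np.median(s[:,2]))
    s=box(P,.4,.65,.34,.47,.09,.12);print("veg",len(s),rect(s[:,:2]),np.median(s[:,2]))
    s=box(P,.4,.65,.1,.25,.10,.13);print("tub",len(s),rect(s[:,:2]),np.median(s[:,2]))
    for t,z in(("plum_center",0),("clip_jar",0),("jam_jar",0)):
        for r in finder.masks_of(t,c)[:1]:
            q=P[r["region"]];print(t,np.round(np.nanmedian(q,0),3),np.nanmax(q[:,2]),r["confidence"])
# shelf corners, top, at z=.045
i=cams.camera_info("top");K=np.array(i["camera_matrix"]);R=np.array(i["R"]);t=np.array(i["t"]);C=-R.T@t
for u,v in((130,183),(270,190),(262,311),(115,302)):
    r=R.T@np.linalg.inv(K)@[u,v,1];print(u,v,np.round(C+r*(.045-C[2])/r[2],3))
E
```

```text
top bar 607 589 (array([ 0.5422, -0.3011]), array([0.0147, 0.1843]), 9.52) [0.17690417 0.18257796 0.18650846] [ 0.54178973 -0.30030934  0.18257796]
pan 2177 (array([ 0.5312, -0.2947]), array([0.1925, 0.1972]), 8.04) 0.045873373644117824
paddle 872 (array([ 0.411 , -0.3009]), array([0.0687, 0.0979]), 2.52) [ 0.41272729 -0.31043192  0.03925755]
shelf 15409 (array([0.5632, 0.2976]), array([0.3444, 0.2988]), 86.96) 0.04462886448512048
veg 1756 (array([0.5418, 0.4213]), array([0.0785, 0.1205]), 84.63) 0.10452407167498126
tub 843 (array([0.5347, 0.178 ]), array([0.0729, 0.0724]), 65.06) 0.11452170752926269
plum_center [ 0.531 -0.3    0.091] 0.09958831666411974 0.45
clip_jar [ 0.676 -0.313  0.095] 0.10424364845306258 0.59
jam_jar [ 0.572 -0.007  0.078] 0.08981463474063257 0.73
side bar 705 646 (array([ 0.543 , -0.3032]), array([0.0183, 0.1853]), 9.19) [0.17173426 0.18204508 0.18649011] [ 0.5420586  -0.30901422  0.18204508]
pan 2125 (array([ 0.5316, -0.3005]), array([0.1906, 0.1956]), 7.84) 0.046222109409929886
paddle 828 (array([ 0.4146, -0.3033]), array([0.0731, 0.0931]), 7.21) [ 0.41259643 -0.31351707  0.03983234]
shelf 7710 (array([0.5655, 0.2954]), array([0.3511, 0.3027]), 86.83) 0.04488927682191833
veg 808 (array([0.5434, 0.4191]), array([0.0828, 0.1214]), 84.34) 0.10424034662216938
tub 492 (array([0.5365, 0.1757]), array([0.0789, 0.0707]), 62.1) 0.11469612657602646
plum_center [ 0.538 -0.308  0.092] 0.10414408330375105 0.58
clip_jar [ 0.671 -0.335  0.09 ] 0.10562225332994053 0.77
jam_jar [ 0.569 -0.023  0.057] 0.08900072537859731 0.56
130 183 [0.708 0.453 0.045]
270 190 [0.698 0.117 0.045]
262 311 [0.41  0.127 0.045]
115 302 [0.423 0.47  0.045]
```

Request:
jog_arm(
  rows=[
    {"gripper":0,"slide":[0.12,-0.055,0.0],"spin":0.12},
    {"gripper":0,"slide":[0.12,-0.055,0.0],"spin":0.12},
    {"gripper":0,"slide":[0.12,-0.055,0.0],"spin":0.12},
    {"gripper":0,"slide":[0.242,-0.111,0.1],"spin":0.238},
    {"gripper":0,"slide":[0.242,-0.111,0.1],"spin":0.238},
    {"gripper":0,"slide":[0.242,-0.111,0.1],"spin":0.238},
    {"gripper":0,"slide":[0.242,-0.111,0.1],"spin":0.238},
    {"gripper":0,"slide":[0.242,-0.111,0.1],"spin":0.238},
  ],
  squeeze=20,
)

```text
time_s: 2.3
ee_pos: [0.3876, -0.3178, 0.3036]
eef_rot: [-3.14, 0.001, 0.142]
force: [-0.3, -0.5, 0.8]
grip_width: 0.0333
grip_force: 0.0
```

Request:
jog_arm(
  rows=[
    {"gripper":0,"slide":[0,0,0.02],"spin":0},
    {"gripper":0,"slide":[0,0,0.03],"spin":0},
    {"gripper":0,"slide":[0,0,0.04],"spin":0},
    {"gripper":0,"slide":[0,0,0.05],"spin":0},
    {"gripper":0,"slide":[0,0,0.058],"spin":0},
    {"gripper":0,"slide":[0,0,0.058],"spin":0},
    {"gripper":0,"slide":[0,0,0.058],"spin":0},
  ],
)

```text
time_s: 3.0
ee_pos: [0.3869, -0.3189, 0.2468]
eef_rot: [3.141, -0.0, 0.14]
force: [-0.2, -0.5, 0.0]
grip_width: 0.0006
grip_force: 0.0
```

```bash
python3 - <<'E'
from h import *
im,d=cams.camera("top");im2,d=cams.camera("side")
a=cv2.resize(im[220:360,380:540],(400,350));b=cv2.resize(im2[290:450,250:430],(394,350))
cv2.imwrite("pics/pre.png",np.hstack([a,b])[...,::-1])
E
```

```text
(no output)
```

View pics/pre.png

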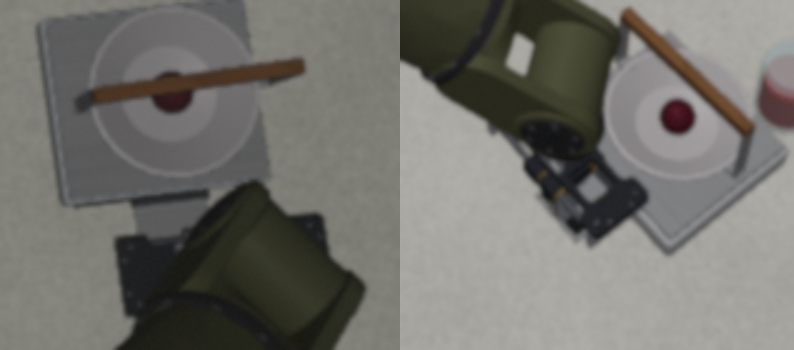

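The closed gripper stands over the paddle, at about (220,270) in the left crop. The dish and plum have not moved and are clear of the wrist.

Request:
jog_arm(
  rows=[
    {"gripper":0,"slide":[0,0,0.006],"spin":0},
    {"gripper":0,"slide":[0,0,0.01],"spin":0},
    {"gripper":0,"slide":[0,0,0.014],"spin":0},
    {"gripper":0,"slide":[0,0,0.018],"spin":0},
    {"gripper":0,"slide":[0,0,0.018],"spin":0},
  ],
)

```text
time_s: 3.6
ee_pos: [0.3871, -0.3188, 0.2285]
eef_rot: [3.141, -0.001, 0.14]
force: [1.0, 0.9, 5.4]
grip_width: 0.0006
grip_force: 2.8
```

Request:
jog_arm(
  rows=[
    {"gripper":0,"slide":[0,0,0.002],"spin":0},
    {"gripper":0,"slide":[0,0,0.004],"spin":0},
    {"gripper":0,"slide":[0,0,0.006],"spin":0},
    {"gripper":0,"slide":[0,0,0.006],"spin":0},
    {"gripper":0,"slide":[0,0,0.006],"spin":0},
  ],
)

```text
time_s: 4.1
ee_pos: [0.3873, -0.3189, 0.2231]
eef_rot: [3.141, -0.001, 0.14]
force: [3.2, 1.4, 8.8]
grip_width: 0.0004
grip_force: 3.6
```

Request:
jog_arm(
  rows=[
    {"gripper":0,"slide":[0,0,0.001],"spin":0},
    {"gripper":0,"slide":[0,0,0.0015],"spin":0},
    {"gripper":0,"slide":[0,0,0.0015],"spin":0},
    {"gripper":0,"slide":[0,0,0.0015],"spin":0},
    {"gripper":0,"slide":[0,0,0.0015],"spin":0},
  ],
)

```text
time_s: 4.6
ee_pos: [0.3873, -0.3189, 0.2219]
eef_rot: [3.14, -0.002, 0.14]
force: [2.6, 1.4, 11.2]
grip_width: 0.0003
grip_force: 4.8
```

Request:
jog_arm(
  rows=[
    {"gripper":0,"slide":[0,0,0.001],"spin":0},
    {"gripper":0,"slide":[0,0,0.001],"spin":0},
    {"gripper":0,"slide":[0,0,0.001],"spin":0},
  ],
)

```text
time_s: 4.9
ee_pos: [0.3875, -0.3189, 0.2214]
eef_rot: [3.14, -0.002, 0.14]
force: [0.6, 4.4, 18.0]
grip_width: 0.0002
grip_force: 8.7
```

Request:
jog_arm(
  rows=[
    {"gripper":0,"slide":[0,0,-0.01],"spin":0},
    {"gripper":0,"slide":[0,0,-0.03],"spin":0},
    {"gripper":0.094,"slide":[0,0,-0.07],"spin":0},
    {"gripper":0.094,"slide":[0,0,-0.12],"spin":0},
    {"gripper":0.094,"slide":[0,0,-0.17],"spin":0},
    {"gripper":0.094,"slide":[0,0,-0.22],"spin":0},
    {"gripper":0.094,"slide":[0,0,-0.24],"spin":0},
    {"gripper":0.094,"slide":[0,0,-0.24],"spin":0},
  ],
)

```text
time_s: 5.7
ee_pos: [0.3868, -0.3187, 0.4629]
eef_rot: [3.138, -0.003, 0.14]
force: [-0.7, 0.4, -0.7]
grip_width: 0.0452
grip_force: 0.0
```

Request:
jog_arm(
  rows=[
    {"gripper":0.094,"slide":[0.05,0.002,0],"spin":-0.14},
    {"gripper":0.094,"slide":[0.1,0.003,0],"spin":-0.28},
    {"gripper":0.094,"slide":[0.13,0.004,0],"spin":-0.42},
    {"gripper":0.094,"slide":[0.156,0.005,0],"spin":-0.56},
    {"gripper":0.094,"slide":[0.156,0.005,0],"spin":-0.7},
    {"gripper":0.094,"slide":[0.156,0.005,0],"spin":-0.8},
    {"gripper":0.094,"slide":[0.156,0.005,0],"spin":-0.8},
  ],
)

```text
time_s: 6.4
ee_pos: [0.5424, -0.302, 0.458]
eef_rot: [-3.139, 0.0, 0.942]
force: [-0.0, 0.9, -0.2]
grip_width: 0.0937
grip_force: 0.0
```

Request:
jog_arm(
  rows=[
    {"gripper":0.094,"slide":[0,0,0],"spin":-0.14},
    {"gripper":0.094,"slide":[0,0,0],"spin":-0.28},
    {"gripper":0.094,"slide":[0,0,0],"spin":-0.42},
    {"gripper":0.094,"slide":[0,0,0],"spin":-0.56},
    {"gripper":0.094,"slide":[0,0,0],"spin":-0.7},
    {"gripper":0.094,"slide":[0,0,0],"spin":-0.794},
    {"gripper":0.094,"slide":[0,0,0],"spin":-0.794},
    {"gripper":0.094,"slide":[0,0,0],"spin":-0.794},
  ],
)

```text
time_s: 7.2
ee_pos: [0.542, -0.3021, 0.4594]
eef_rot: [-3.141, -0.001, 1.729]
force: [-0.1, 0.4, 1.0]
grip_width: 0.094
grip_force: 0.0
```

```bash
python3 - <<'E'
from h import *
print(telemetry.get_obs()["qpos"].round(3))
S=[]
for c in("top","side"):
    im,d=cams.camera(c);S.append(im);P=cloud(c,d)
    hsv=cv2.cvtColor(im,cv2.COLOR_RGB2HSV);m=(hsv[...,0]<20)&(hsv[...,1]>90)
    P[~m]=np.nan
    b=box(P,.4,.66,-.45,-.15,.168,.192);print(c,len(b),rect(b[:,:2]),b.min(0),b.max(0))
cv2.imwrite("pics/ov.png",np.hstack([cv2.resize(S[0][180:340,350:560],(400,305)),cv2.resize(S[1][250:420,250:470],(395,305))])[...,::-1])
E
```

```text
[-0.567  0.429  1.22  -0.     1.493 -0.726]
top 223 (array([ 0.5381, -0.2759]), array([0.014 , 0.1313]), 10.28) [ 0.52293187 -0.34098247  0.17324342] [ 0.54766824 -0.21111854  0.18928434]
side 380 (array([ 0.5413, -0.3053]), array([0.0136, 0.1802]), 9.37) [ 0.52088727 -0.39497753  0.16902429] [ 0.56097004 -0.21564544  0.19149992]
```

View pics/ov.png

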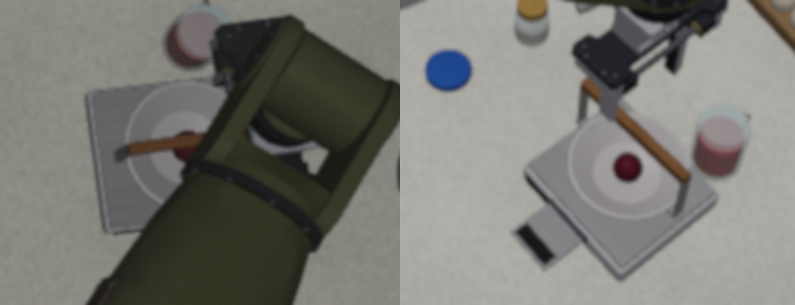

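Request:
jog_arm(
  rows=[
    {"gripper":0.094,"slide":[0,0,0.02],"spin":0},
    {"gripper":0.094,"slide":[0,0,0.04],"spin":0},
    {"gripper":0.094,"slide":[0,0,0.06],"spin":0},
    {"gripper":0.07,"slide":[0,0,0.08],"spin":0},
    {"gripper":0.05,"slide":[0,0,0.095],"spin":0},
    {"gripper":0.03,"slide":[0,0,0.105],"spin":0},
    {"gripper":0.022,"slide":[0,0,0.105],"spin":0},
    {"gripper":0.022,"slide":[0,0,0.105],"spin":0},
  ],
  squeeze=10,
)

```text
time_s: 8.1
ee_pos: [0.5421, -0.3021, 0.3558]
eef_rot: [3.141, 0.001, 1.733]
force: [1.1, 0.4, 0.9]
grip_width: 0.0577
grip_force: 0.0
```

Request:
jog_arm(
  rows=[
    {"gripper":0.022,"slide":[0,0,0],"spin":0},
    {"gripper":0.02,"slide":[0,0,0],"spin":0},
    {"gripper":0.018,"slide":[0,0,0],"spin":0},
    {"gripper":0.017,"slide":[0,0,0],"spin":0},
    {"gripper":0.016,"slide":[0,0,0],"spin":0},
    {"gripper":0.015,"slide":[0,0,0],"spin":0},
    {"gripper":0.014,"slide":[0,0,0],"spin":0},
    {"gripper":0.013,"slide":[0,0,0],"spin":0},
  ],
)

```text
time_s: 8.9
ee_pos: [0.5421, -0.302, 0.3553]
eef_rot: [3.141, 0.0, 1.734]
force: [2.0, 0.8, 1.4]
grip_width: 0.0141
grip_force: 10.0
```

Request:
jog_arm(
  rows=[
    {"gripper":0.008,"slide":[0,0,0],"spin":0},
    {"gripper":0.004,"slide":[0,0,0],"spin":0},
    {"gripper":0.0,"slide":[0,0,0],"spin":0},
    {"gripper":0.0,"slide":[0,0,0],"spin":0},
  ],
  squeeze=30,
)

```text
time_s: 9.3
ee_pos: [0.5421, -0.302, 0.3554]
eef_rot: [3.141, 0.0, 1.734]
force: [2.7, -0.0, 2.7]
grip_width: 0.0139
grip_force: 30.0
```

Request:
jog_arm(
  rows=[
    {"gripper":0,"slide":[0,0,-0.002],"spin":0},
    {"gripper":0,"slide":[0,0,-0.005],"spin":0},
    {"gripper":0,"slide":[0,0,-0.01],"spin":0},
    {"gripper":0,"slide":[0,0,-0.016],"spin":0},
    {"gripper":0,"slide":[0,0,-0.021],"spin":0},
    {"gripper":0,"slide":[0,0,-0.024],"spin":0},
    {"gripper":0,"slide":[0,0,-0.025],"spin":0},
    {"gripper":0,"slide":[0,0,-0.025],"spin":0},
  ],
)

```text
time_s: 10.1
ee_pos: [0.542, -0.302, 0.3802]
eef_rot: [3.142, 0.0, 1.734]
force: [-0.5, -0.5, -2.8]
grip_width: 0.0137
grip_force: 30.0
```

```bash
python3 - <<'E'
from h import *
im,d=cams.camera("side");P=cloud("side",d)
for t in("plum_center","dish"):
    for r in finder.masks_of(t,"side")[:1]:
        q=P[r["region"]];print(t,np.round(np.nanmedian(q,0),3),np.round(np.nanmin(q,0),3),np.round(np.nanmax(q,0),3))
cv2.imwrite("pics/lift.png",cv2.resize(im[240:430,250:480],(690,570))[...,::-1])
E
```

```text
plum_center [ 0.538 -0.307  0.117] [ 0.522 -0.322  0.089] [ 0.558 -0.274  0.133]
dish [ 0.539 -0.321  0.105] [ 0.464 -0.396 -0.003] [ 0.675 -0.171  0.279]
```

View pics/lift.png

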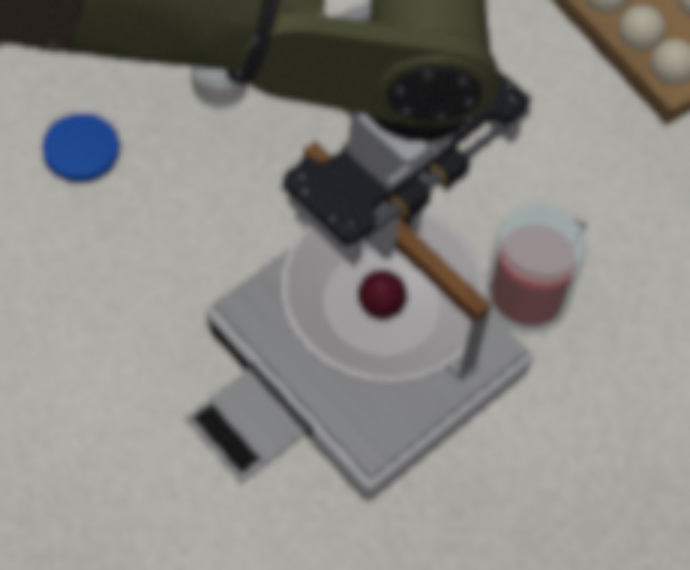

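Request:
jog_arm(
  rows=[
    {"gripper":0,"slide":[0,0,-0.004],"spin":0},
    {"gripper":0,"slide":[0,0,-0.014],"spin":0},
    {"gripper":0,"slide":[0,0,-0.03],"spin":0},
    {"gripper":0,"slide":[0,0,-0.05],"spin":0},
    {"gripper":0,"slide":[0,0,-0.07],"spin":0},
    {"gripper":0,"slide":[0,0,-0.085],"spin":0},
    {"gripper":0,"slide":[0,0,-0.095],"spin":0},
    {"gripper":0,"slide":[0,0,-0.1],"spin":0},
  ],
)

```text
time_s: 11.05
ee_pos: [0.5419, -0.3019, 0.4814]
eef_rot: [3.141, 0.001, 1.734]
force: [-0.1, -0.9, -2.5]
grip_width: 0.0139
grip_force: 30.0
```

```bash
python3 - <<'E'
from h import *
im=cv2.imread("pics/top0.png");c=cv2.cvtColor(im[170:320,100:285],cv2.COLOR_BGR2GRAY)
c=cv2.createCLAHE(4,(4,4)).apply(c);cv2.imwrite("pics/shelf.png",cv2.resize(c,(740,600),interpolation=cv2.INTER_CUBIC))
print(telemetry.get_obs()["ee_pos"].round(4))
E
```

```text
[ 0.5419 -0.3019  0.4814]
```

View pics/shelf.png

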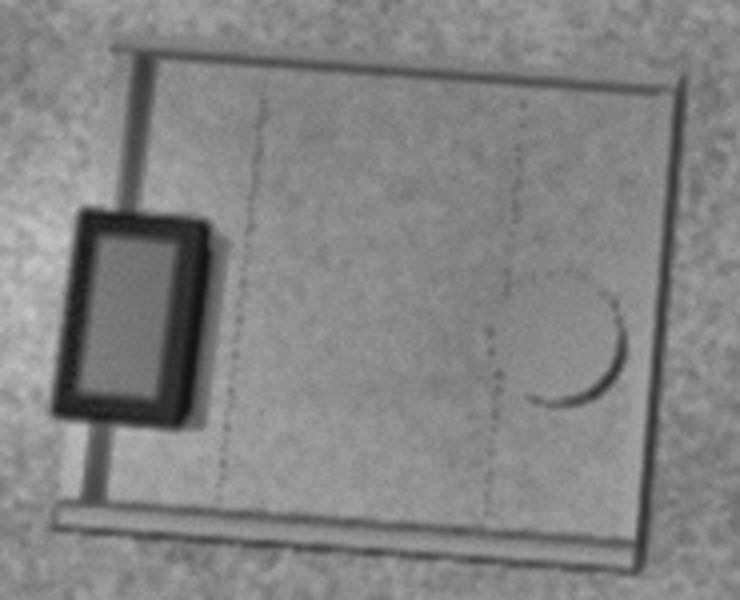

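Both ribs show as thin lines, from (265,85) to (218,500) and from (522,100) to (487,520). Their midline is about (372,310), so the bay is centred on the shelf at about (0.564, 0.295).

Request:
jog_arm(
  rows=[
    {"gripper":0,"slide":[0.002,0.0004,0],"spin":0},
    {"gripper":0,"slide":[0.007,0.0014,0],"spin":0},
    {"gripper":0,"slide":[0.015,0.003,0],"spin":0},
    {"gripper":0,"slide":[0.0255,0.0052,0],"spin":0},
    {"gripper":0,"slide":[0.039,0.008,0],"spin":0},
    {"gripper":0,"slide":[0.056,0.0113,0],"spin":0},
    {"gripper":0,"slide":[0.0755,0.0153,0],"spin":0},
    {"gripper":0,"slide":[0.095,0.0193,0],"spin":0},
  ],
)

```text
time_s: 11.85
ee_pos: [0.5456, -0.2032, 0.4802]
eef_rot: [3.141, -0.0, 1.734]
force: [0.6, 0.9, -3.0]
grip_width: 0.0133
grip_force: 30.0
```

Request:
jog_arm(
  rows=[
    {"gripper":0,"slide":[0.0196,0.004,0],"spin":0},
    {"gripper":0,"slide":[0.0392,0.008,0],"spin":0},
    {"gripper":0,"slide":[0.0588,0.012,0],"spin":0},
    {"gripper":0,"slide":[0.0784,0.016,0],"spin":0},
    {"gripper":0,"slide":[0.098,0.02,0],"spin":0},
    {"gripper":0,"slide":[0.1176,0.024,0],"spin":0},
    {"gripper":0,"slide":[0.1372,0.028,0],"spin":0},
    {"gripper":0,"slide":[0.1568,0.032,0],"spin":0},
  ],
)

```text
time_s: 12.65
ee_pos: [0.5513, -0.0432, 0.4803]
eef_rot: [3.141, -0.0, 1.734]
force: [0.3, -0.1, -3.2]
grip_width: 0.0139
grip_force: 30.0
```

Request:
jog_arm(
  rows=[
    {"gripper":0,"slide":[0.0196,0.004,0],"spin":0},
    {"gripper":0,"slide":[0.0392,0.008,0],"spin":0},
    {"gripper":0,"slide":[0.0588,0.012,0],"spin":0},
    {"gripper":0,"slide":[0.0784,0.016,0],"spin":0},
    {"gripper":0,"slide":[0.098,0.02,0],"spin":0},
    {"gripper":0,"slide":[0.1176,0.024,0],"spin":0},
    {"gripper":0,"slide":[0.1372,0.028,0],"spin":0},
    {"gripper":0,"slide":[0.1568,0.032,0],"spin":0},
  ],
)

```text
time_s: 13.45
ee_pos: [0.5572, 0.1166, 0.4803]
eef_rot: [3.141, -0.0, 1.735]
force: [-0.1, 0.0, -2.7]
grip_width: 0.0134
grip_force: 30.0
```

Request:
jog_arm(
  rows=[
    {"gripper":0,"slide":[0.018,0.0036,0],"spin":0},
    {"gripper":0,"slide":[0.036,0.0072,0],"spin":0},
    {"gripper":0,"slide":[0.054,0.0108,0],"spin":0},
    {"gripper":0,"slide":[0.072,0.0144,0],"spin":0},
    {"gripper":0,"slide":[0.089,0.018,0],"spin":0},
    {"gripper":0,"slide":[0.106,0.0215,0],"spin":0},
    {"gripper":0,"slide":[0.122,0.0247,0],"spin":0},
    {"gripper":0,"slide":[0.136,0.0275,0],"spin":0},
  ],
)

```text
time_s: 14.25
ee_pos: [0.5629, 0.2548, 0.4801]
eef_rot: [-3.141, -0.0, 1.734]
force: [0.9, -1.0, -2.3]
grip_width: 0.0137
grip_force: 30.0
```

Request:
jog_arm(
  rows=[
    {"gripper":0,"slide":[0.012,0.0024,0],"spin":0},
    {"gripper":0,"slide":[0.022,0.0045,0],"spin":0},
    {"gripper":0,"slide":[0.03,0.0061,0],"spin":0},
    {"gripper":0,"slide":[0.036,0.0073,0],"spin":0},
    {"gripper":0,"slide":[0.039,0.008,0],"spin":0},
    {"gripper":0,"slide":[0.04,0.0082,0],"spin":0},
    {"gripper":0,"slide":[0.04,0.0082,0],"spin":0},
  ],
)

```text
time_s: 14.95
ee_pos: [0.5647, 0.294, 0.4801]
eef_rot: [3.142, 0.0, 1.734]
force: [0.7, -0.1, -3.2]
grip_width: 0.014
grip_force: 30.0
```

```bash
python3 - <<'E'
from h import *
o=telemetry.get_obs();print(o["ee_pos"].round(4),o["eef_rot"].round(4),o["qpos"].round(3))
im,d=cams.camera("side");P=cloud("side",d)
for r in finder.masks_of("plum_center","side")[:1]:
    q=P[r["region"]];print(r["confidence"],np.round(np.nanmedian(q,0),3))
cv2.imwrite("pics/trav.png",cv2.resize(im[60:300,140:440],(750,600))[...,::-1])
E
```

```text
[0.5647 0.294  0.4801] [3.1416e+00 1.0000e-04 1.7336e+00] [ 0.423  0.462  1.128 -0.     1.552  0.26 ]
0.72 [0.562 0.284 0.214]
```

View pics/trav.png

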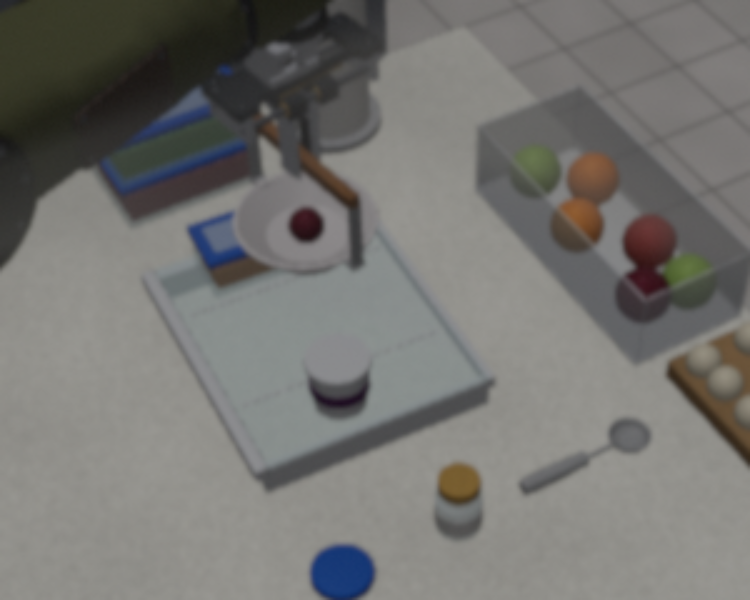

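Request:
jog_arm(
  rows=[
    {"gripper":0,"slide":[0,0,0],"spin":-0.02},
    {"gripper":0,"slide":[0,0,0],"spin":-0.06},
    {"gripper":0,"slide":[0,0,0],"spin":-0.12},
    {"gripper":0,"slide":[0,0,0],"spin":-0.19},
    {"gripper":0,"slide":[0,0,0],"spin":-0.26},
    {"gripper":0,"slide":[0,0,0],"spin":-0.33},
    {"gripper":0,"slide":[0,0,0],"spin":-0.4},
    {"gripper":0,"slide":[0,0,0],"spin":-0.47},
  ],
)

```text
time_s: 15.85
ee_pos: [0.5646, 0.294, 0.4802]
eef_rot: [3.141, 0.0, 2.207]
force: [-0.1, 0.6, -2.5]
grip_width: 0.0137
grip_force: 30.0
```

Request:
jog_arm(
  rows=[
    {"gripper":0,"slide":[0,0,0],"spin":-0.07},
    {"gripper":0,"slide":[0,0,0],"spin":-0.14},
    {"gripper":0,"slide":[0,0,0],"spin":-0.21},
    {"gripper":0,"slide":[0,0,0],"spin":-0.28},
    {"gripper":0,"slide":[0,0,0],"spin":-0.35},
    {"gripper":0,"slide":[0,0,0],"spin":-0.42},
    {"gripper":0,"slide":[0,0,0],"spin":-0.49},
    {"gripper":0,"slide":[0,0,0],"spin":-0.56},
  ],
)

```text
time_s: 16.65
ee_pos: [0.5646, 0.294, 0.4802]
eef_rot: [3.142, 0.0, 2.767]
force: [-0.4, 0.1, -3.2]
grip_width: 0.014
grip_force: 30.0
```

Request:
jog_arm(
  rows=[
    {"gripper":0,"slide":[0,0,0],"spin":-0.07},
    {"gripper":0,"slide":[0,0,0],"spin":-0.14},
    {"gripper":0,"slide":[0,0,0],"spin":-0.2},
    {"gripper":0,"slide":[0,0,0],"spin":-0.25},
    {"gripper":0,"slide":[0,0,0],"spin":-0.29},
    {"gripper":0,"slide":[0,0,0],"spin":-0.315},
    {"gripper":0,"slide":[0,0,0],"spin":-0.325},
    {"gripper":0,"slide":[0,0,0],"spin":-0.325},
  ],
)

```text
time_s: 17.45
ee_pos: [0.5646, 0.2941, 0.4802]
eef_rot: [3.142, 0.0, 3.089]
force: [-0.1, 0.5, -2.5]
grip_width: 0.014
grip_force: 30.0
```

Request:
jog_arm(
  rows=[
    {"gripper":0,"slide":[0,0,0.003],"spin":0},
    {"gripper":0,"slide":[0,0,0.009],"spin":0},
    {"gripper":0,"slide":[0,0,0.018],"spin":0},
    {"gripper":0,"slide":[0,0,0.028],"spin":0},
    {"gripper":0,"slide":[0,0,0.037],"spin":0},
    {"gripper":0,"slide":[0,0,0.043],"spin":0},
    {"gripper":0,"slide":[0,0,0.046],"spin":0},
    {"gripper":0,"slide":[0,0,0.046],"spin":0},
  ],
)

```text
time_s: 18.25
ee_pos: [0.5646, 0.2942, 0.4338]
eef_rot: [-3.141, -0.0, 3.089]
force: [0.7, 0.8, -2.8]
grip_width: 0.0138
grip_force: 30.0
```

Request:
jog_arm(
  rows=[
    {"gripper":0,"slide":[0,0,0],"spin":0},
    {"gripper":0,"slide":[0,0,0],"spin":0},
    {"gripper":0,"slide":[0,0,0],"spin":0},
    {"gripper":0,"slide":[0,0,0],"spin":0},
    {"gripper":0,"slide":[0,0,0],"spin":0},
    {"gripper":0,"slide":[0,0,0],"spin":0},
  ],
)

```text
time_s: 18.85
ee_pos: [0.5646, 0.2942, 0.4342]
eef_rot: [3.142, 0.0, 3.089]
force: [0.0, -0.0, -3.1]
grip_width: 0.0139
grip_force: 30.0
```

```bash
python3 - <<'E'
from h import *
o=telemetry.get_obs();print(o["ee_pos"].round(4),o["eef_rot"].round(4))
S=[]
for c in("top","side"):
    im,d=cams.camera(c);S.append(im);P=cloud(c,d)
    for r in finder.masks_of("plum_center",c)[:1]:
        q=P[r["region"]];print(c,r["confidence"],np.round(np.nanmedian(q,0),3))
    hsv=cv2.cvtColor(im,cv2.COLOR_RGB2HSV);P[~((hsv[...,0]<20)&(hsv[...,1]>90))]=np.nan
    b=box(P,.4,.75,.15,.45,.235,.28);print(c,len(b),rect(b[:,:2]) if len(b) else 0, np.polyfit(b[:,0],b[:,2],1) if len(b) else 0)
cv2.imwrite("pics/fin.png",np.hstack([cv2.resize(S[0][150:340,80:300],(400,345)),cv2.resize(S[1][80:280,150:380],(397,345))])[...,::-1])
E
```

```text
[0.5646 0.2942 0.4342] [3.1416 0.     3.0888]
top 95 (array([0.6349, 0.2879]), array([0.0127, 0.0377]), 89.85) [-0.06289607  0.3010738 ]
side 0.71 [0.496 0.415 0.101]
side 176 (array([0.5618, 0.2894]), array([0.0174, 0.1772]), 87.78) [-0.00399464  0.2602799 ]
```

View pics/fin.png

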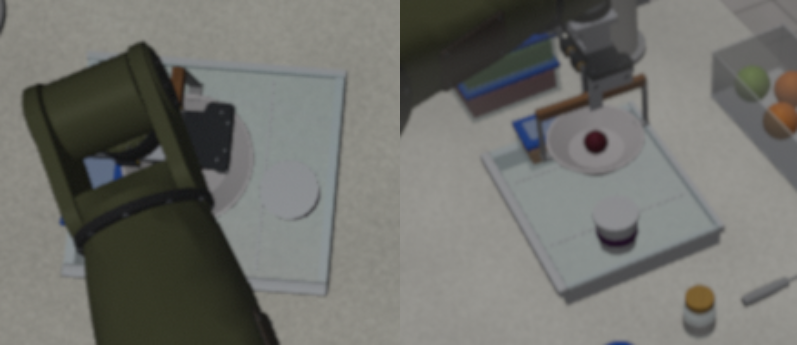

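The dish hangs level over the middle of the bay, with its handle running front to back. In the right crop the plum is in the middle at (596,141), and the tub and box have not moved.

```bash
python3 -c "
from station import workorder;print(workorder.hand_in())"
```

```text
the job is handed in; nothing more can be done
None
```

I pressed the paddle to its stop and handed the job in at about 19 s, with the dish still gripped, level and still about 8 cm above the glass over the empty bay. Its handle runs front to back and the plum is in the middle. The hand-in gave no pass/fail result.

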